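Fit the slicing disc onto the drive studs

TASK

Fit the red-handled three-hole slicing disc onto the vegetable cutter: lower it over the spindle, turn it under light pressure until its three holes find the three studs, then press it gently down past the stiff blue collar until it sits fully home, and let go of it. Never push or drop it hard onto the machine (stay below about 35 N), and leave the yellow-handled disc where it lies.

Things in the scene. Friction and masses are not known exactly. Their poses are not given: they have to be found in the camera images.
- disc_grip (a point): Centre of the square upright red handle of the slicing disc, on the disc's axis, 31 mm above its underside. Handle 36 x 36 mm, its sides facing the disc's x and y, top 46 mm above the underside. A 17.5 mm bore runs right through handle and plate. z is up.
- disc: The red-handled disc, loose, 0.25 to 0.45 kg: aluminium plate 130 mm across, 8 mm thick, flat on a 12 mm thick green board. Origin: centre of the underside. Three 12 mm holes go through the plate 38 mm from the axis, at 0, 120 and 240 degrees from its x axis, counter-clockwise from above. The three dark cutters on top lie between the holes.
- machine: Vegetable cutter, fixed: white motor base about 270 x 224 mm with a round open steel chamber (164 mm wide inside, rim 118 mm above the table) round the spindle. Origin: on the spindle axis, at table height. z up; x points away from the control-panel side.
- seat (a point): On the spindle axis, at the top of the dark drive flange (110 mm across) that the disc must lie on; 115 mm above the table; axes as the machine's. The steel spindle, 16 mm thick, ends 36 mm above this point; its top 10 mm are a cone, 6 mm wide at the tip. Disc fully home: disc_grip is 31 mm above this point; on the stud tips: 45 mm; on the raised collar: 39 mm.
- stud_level (a point): On the spindle axis, at the height of the tips of the three brass studs: 14 mm above the flange, 10 mm thick, narrowing to 6 mm over the top 4 mm, 38 mm from the axis, 120 degrees apart. Their angle is NOT measured: one stud stands within 36 degrees either way of this frame's -x (towards the panel); find it by feel or by eye. The flange turns only under about 0.5 N m.
- collar_top (a point): On the spindle axis, at the top of the blue collar (34 mm across, round the spindle) while raised: 8 mm above the flange. Once over the studs, the disc comes to rest on the collar; the disc's weight does not move it. Pushed with about 8 N, the collar sinks slowly into the flange (some 15 N per m/s more) and stays down.
- other_grip (a point): Centre of the square yellow handle of another disc of the same outer size, with four smaller holes, on the same board; its place and that of the red one are swapped at random. Leave it alone.

How it is judged:
On the way, in this order (a step that is already met when the one before it is completed fails the run):
1. the disc is threaded on the spindle (horizontal distance between disc_grip and seat below 0.006 m and z of disc_grip in the frame of seat below 0.061 m and angle between disc_grip's own z axis and vertical below 0.15 rad), for 0.1 s.
2. the disc lies fully home on the drive flange, over all three studs (horizontal distance between disc_grip and seat below 0.004 m and z of disc_grip in the frame of seat below 0.033 m and angle between disc_grip's own z axis and vertical below 0.05 rad), for 0.2 s.
At the end, for the whole second after the job is handed in: The red-handled disc lies on the drive flange over all three studs: its handle centre within 4 mm of the spindle axis and at most 33 mm above the flange face (31 mm is fully home), tilted less than 0.05 rad, at rest and released; the yellow-handled disc is within 20 mm of where it was (all of step 2 and linear speed of disc below 0.02 m/s and contact force between disc and the fingers below 0.1 N and distance of other_grip from where it was at the start of the episode below 0.02 m); the robot touches nothing.
It fails at once if the disc is pushed or dropped onto the machine with more than 40 N (contact force between disc and machine above 40 N).
It fails at once if the yellow-handled disc is moved by more than 20 mm (distance of other_grip from where it was at the start of the episode above 0.02 m).
It also fails if it takes over 54 s, if anything falls off the work surface, if the arm or the gripper's body presses on something with over 40 N, if the wrist force passes 120 N, or if a joint passes its speed limit or range.

ROBOT

A 6-joint arm with a two-finger parallel gripper is mounted at the origin on the work surface. World frame = base frame: x ahead of the robot, y to its left, z up, the work surface at z = 0. Lengths are in m, angles in rad, forces in N, time in s.
With the tool pointing down it reaches from about 0.35 to 0.975 m from the base axis. Payload 4.9 kg.
Tool frame: the origin (TCP) lies at the very end of the fingers, on their centre line; the grasp point (between the pads) lies 19 mm behind it (ctrl.grip_point_offset is the distance from the TCP to the grasp point, in m); z points along the fingers, y is the line along which they close (so a half turn about z gives the same grasp; the last joint's range is limited). The gripper opens to 85 mm and grips with 20 to 120 N. Pads are 22 mm wide; open, the fingers measure 114 mm over their backs; the gripper's body (76 mm by 85 mm) begins 54 mm behind the grasp point. The pads swing forward as they close: fully open they stand 13 mm farther back than shut.
Start: joints at [-1.237, 0.053, 1.613, -0, 1.476, -0.119], TCP at [0.273, -0.562, 0.231] pointing down, gripper open.
Joint ranges: [-3.01, 3.01], [-1.01, 2.22], [0.06, 2.58], [-1.02, 4.17], [0.09, 2.62], [-3.14, 3.14]. Speed limits (rad/s): [2.57, 2.57, 3.14, 3.14, 3.14, 3.14].

INTERFACE

Orientations are given as a rotation vector (axis times angle).
In Python, from station import ctrl gives the robot as it stands.
- The arm moves only by the tool send_rows, never from a script. Its argument "rows" is a list of rows, each a list of 3 entries, a list of its own where there are three numbers: the finger opening in cm, from 0 to 8.54, then the shift along the tool's x, y, z in cm, then the turn about the tool's z in degrees. A call has 1 to 10 rows; each row shifts and turns the commanded pose from where the row before left it, along the tool's axes as they then stand; what a row does not reach is not made up. A row lasts 1/8 s, in which the tool goes at most 62.5 mm and 10.7 degrees, less where a joint would pass 70% of its speed; a pose out of reach is approached as far as the arm can. A call with a gripper value outside its range is refused whole. The fingers move at their own pace and stop on an object; "newtons" is the grip in N (left out, the last holds). Time passes only in rows, so rows that do not move let the fingers close. It gives the time, the measured TCP pose, the force, the opening and the grip force at its end, in the units of the state.
- ctrl.get_obs(): the state, without advancing time (a new reading comes with each control period).
- ctrl.get_image(name): name is "side" or "top"; returns a dict with "frame" (384x512x3 uint8, red, green, blue), "range_z" (384x512 float32, m along the optical axis (not along the pixel's ray), 0 where there is no reading), "fx", "fy", "cx", "cy" (pixels), "cam_to_world" (4x4, takes a point from camera to world coordinates). Camera axes: x right, y down, z forward; pixel columns grow to the right and rows downward; lengths in m; the calibration is good to about 2 mm. A picture is of the moment at which its call begins.
- ctrl.finish_job(): hands the job in; it is judged then, once.
The state is a dict: "t": time; "q": joint angles; "dq": joint speeds; "effort": joint torques, N m; "tool_pos": TCP position; "tool_rot": TCP orientation; "contact_force": force on the tool from outside, world axes, zero at the start; "wrist_torque": the same for the moment, N m; "opening": finger opening in m; "grip_force": force on a finger pad.
Only numpy, scipy, OpenCV 4.12 (cv2) and the standard library are available. Lean on these libraries where they do the work, as an engineer would, in place of code of your own. Each camera call takes 0.05 s, during which the arm holds its last target. There are 200 camera calls.

## Working session

There is one attempt and no reset: what is moved stays moved. The work goes in short steps, Python scripts to look and compute and a tool call to move; the robot and the scene stay as the last step left them, time stands still between calls to the robot, and variables do not carry over. Pictures are saved under pics/ and viewed, at most 10 in all, crops included, and the job is handed in when it is done.

Besides the shell and the picture viewer there is one more tool, called after "Request:" as a command line: name --argument value ..., lists and objects as JSON in quotes. send_rows: Moves the arm, as the interface text tells. Its arguments: {"type":"object","properties":{"rows":{"type":"array","items":{"type":"array"}},"newtons":{"type":"number"}},"required":["rows"]}

```bash
ls; mkdir -p pics
cat > h.py <<'E'
import numpy as np, cv2
from station import ctrl
def world(im,u,v,z=None):
    M=np.array(im["cam_to_world"]);r=np.array([(u-im["cx"])/im["fx"],(v-im["cy"])/im["fy"],1.])
    d=M[:3,:3]@r;o=M[:3,3]
    if z is None: return o+d*im["range_z"][int(round(v)),int(round(u))]
    return o+d*(z-o[2])/d[2]
def cloud(im):
    v,u=np.mgrid[:384,:512];Z=im["range_z"];M=np.array(im["cam_to_world"])
    P=np.stack([(u-im["cx"])/im["fx"]*Z,(v-im["cy"])/im["fy"]*Z,Z],-1)
    return P@M[:3,:3].T+M[:3,3]
E
python3 - <<'E'
from h import *
o=ctrl.get_obs();print({k:np.round(v,3) for k,v in o.items()})
a=ctrl.get_image("side");b=ctrl.get_image("top")
for n,i in(("side",a),("top",b)):
    print(n,i["fx"],np.round(i["cam_to_world"],3).tolist())
    np.savez(n+"0.npz",**i)
    cv2.imwrite(f"pics/{n}0.png",i["frame"][:,:,::-1])
E
```

```text
pics
{'t': np.float64(0.0), 'q': array([-1.237,  0.053,  1.614, -0.   ,  1.476, -0.119]), 'dq': array([ 0.001, -0.001,  0.001, -0.001, -0.001, -0.001]), 'effort': array([-1.0000e-03, -3.9368e+01, -3.7018e+01, -0.0000e+00,  7.0000e-03,
        0.0000e+00]), 'tool_pos': array([ 0.273, -0.561,  0.23 ]), 'tool_rot': array([-3.059, -0.705,  0.   ]), 'contact_force': array([-0.336, -0.411, -0.955]), 'wrist_torque': array([ 0.015,  0.026, -0.009]), 'grip_force': np.float64(0.0), 'opening': np.float64(0.086)}
side 467.5641161341044 [[-0.963, -0.183, 0.195, 0.34], [-0.268, 0.637, -0.723, 0.682], [0.008, -0.749, -0.663, 0.779], [0.0, 0.0, 0.0, 1.0]]
top 378.79246567782536 [[0.027, -0.986, 0.167, 0.399], [-0.999, -0.032, -0.029, -0.049], [0.034, -0.166, -0.985, 0.885], [0.0, 0.0, 0.0, 1.0]]
```

View pics/side0.png

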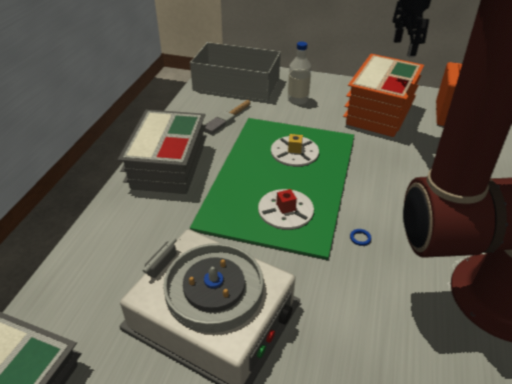

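View pics/top0.png

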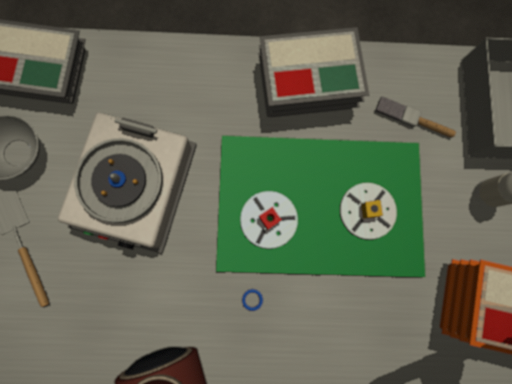

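The side view shows the red disc at (287,205), the yellow one at (296,148) and the flange at (213,283) with three brass studs. In the top view, red is at (269,219), yellow at (370,210) and the spindle at about (117,180).

```bash
cat > m.py <<'E'
from h import *
def blobs(mask,amin):
    n,l,s,c=cv2.connectedComponentsWithStats(mask.astype(np.uint8))
    return [(c[i],s[i,4],l==i) for i in range(1,n) if s[i,4]>=amin]
if __name__=="__main__":
  import sys
  R={}
  for n,box in(("side",[(180,250,250,320),(230,330,150,270)]),("top",[(185,255,235,305),(130,230,60,180)])):
    im=dict(np.load(n+"0.npz"));f=im["frame"];hsv=cv2.cvtColor(f,cv2.COLOR_RGB2HSV).astype(int);H,S,V=hsv[...,0],hsv[...,1],hsv[...,2];P=cloud(im)
    def sub(m,b):
        o=np.zeros_like(m);o[b[0]:b[1],b[2]:b[3]]=m[b[0]:b[1],b[2]:b[3]];return o
    red=sub(((H<6)|(H>174))&(S>140)&(V>60),box[0])
    for c,a,m in blobs(red,40):
        z=P[m][:,2];top=m&(P[...,2]>np.percentile(z,90)-.004)
        print(n,"red",c.round(1),a,"zmax",np.percentile(z,[50,90,98]).round(4),"top",P[top].mean(0).round(4), "rect",cv2.minAreaRect(np.argwhere(top)[:,::-1].astype(np.float32)))
    # plate: not green in box
    g=sub((H>45)&(H<80)&(S>90),box[0])
    hull=sub(~((H>45)&(H<80)&(S>90)),box[0])
    for c,a,m in blobs(hull,500):
        cn=max(cv2.findContours(m.astype(np.uint8),0,1)[0],key=cv2.contourArea)
        e=cv2.fitEllipse(cn);print(n,"plate",a,np.round(e[0],1),np.round(e[1],1),"z.020",world(im,*e[0],.020).round(4))
    br=sub((H>8)&(H<22)&(S>110)&(V>70),box[1])
    for c,a,m in blobs(br,4): print(n,"brass",c.round(1),a,P[m].mean(0).round(4),"ray129",world(im,*c,.127).round(4))
    bl=sub((H>95)&(H<125)&(S>120)&(V>40),box[1])
    for c,a,m in blobs(bl,10): print(n,"blue",c.round(1),a,np.median(P[m],0).round(4),"ray123",world(im,*c,.123).round(4))
  # crops
  out=[]
  for n,b in(("top",(180,260,230,310)),("top",(130,230,65,170)),("side",(180,240,245,325)),("side",(235,330,155,275))):
    c=np.load(n+"0.npz")["frame"][b[0]:b[1],b[2]:b[3],::-1];out.append(cv2.resize(c,(400,300),interpolation=cv2.INTER_CUBIC))
  cv2.imwrite("pics/crops.png",np.vstack([np.hstack(out[:2]),np.hstack(out[2:])]))
E
python3 m.py
```

```text
side red [286.2 200.7] 327 zmax [0.0491 0.0568 0.0579] top [ 0.4809 -0.1093  0.0558] rect ((286.4764709472656, 195.89413452148438), (11.28038501739502, 16.161319732666016), 77.47119140625)
side plate 1832 [285.6 208.7] [40.2 55.9] z.020 [ 0.4798 -0.1038  0.02  ]
side brass [222.1 262.4] 30 [0.5399 0.1709 0.1227] ray129 [0.5385 0.1742 0.127 ]
side brass [190.9 280.1] 31 [0.5791 0.2237 0.1233] ray129 [0.5778 0.2263 0.127 ]
side brass [225.  292.1] 34 [0.5143 0.2313 0.1228] ray129 [0.5131 0.2342 0.127 ]
side blue [213.3 280.7] 161 [0.5399 0.2139 0.1207] ray123 [0.5414 0.2141 0.123 ]
top red [269.5 218.5] 213 zmax [0.0583 0.0606 0.0619] top [ 0.4782 -0.1111  0.069 ] rect ((270.4615478515625, 217.6923065185547), (14.97690486907959, 15.531603813171387), 56.30992889404297)
top plate 2673 [268.6 219.4] [57.6 57.9] z.020 [ 0.4804 -0.1119  0.02  ]
top brass [109.9 160.8] 19 [0.58   0.2213 0.1265] ray129 [0.5799 0.2212 0.127 ]
top brass [134.4 180.8] 23 [0.5403 0.169  0.126 ] ray129 [0.5401 0.1687 0.127 ]
top brass [103.1 192.1] 21 [0.5152 0.2291 0.1268] ray129 [0.5151 0.229  0.127 ]
top blue [118.1 179.4] 142 [0.5407 0.2001 0.1239] ray123 [0.5428 0.2028 0.123 ]
```

View pics/crops.png

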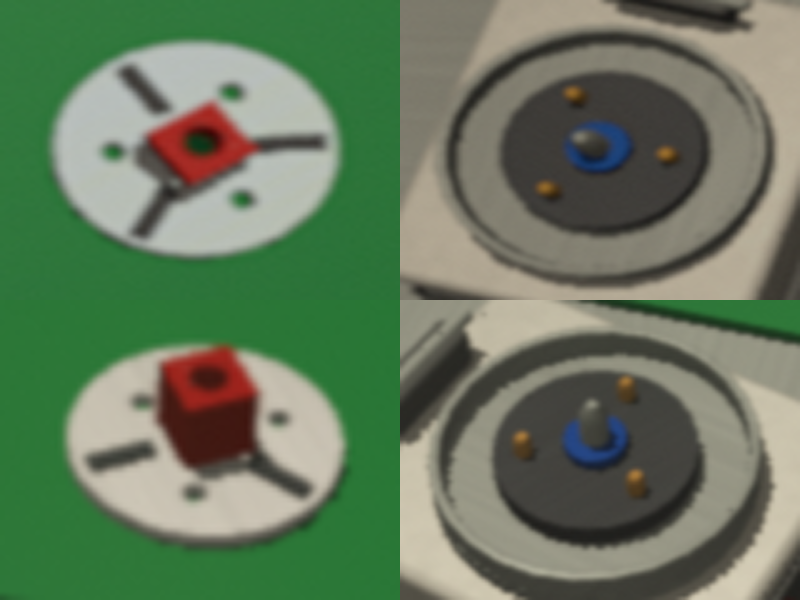

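The crops show three through holes in the disc plate, a square handle rotated in yaw, and three studs and the spindle clearly visible. The studs' angle can be seen. Next I measure yaw and centres.

```bash
cat > m2.py <<'E'
from m import *
for n,b,z in(("top",(185,255,235,305),.02),("side",(185,238,255,318),.02)):
    im=dict(np.load(n+"0.npz"));f=im["frame"]
    k=8;h=cv2.resize(f,None,fx=k,fy=k,interpolation=cv2.INTER_CUBIC);hsv=cv2.cvtColor(h,cv2.COLOR_RGB2HSV).astype(int);H,S,V=hsv[...,0],hsv[...,1],hsv[...,2]
    w=np.zeros_like(V,bool);w[b[0]*k:b[1]*k,b[2]*k:b[3]*k]=1
    px=lambda c:((c[0]+.5)/k-.5,(c[1]+.5)/k-.5)
    plate=w&(S<60)&(V>110);hull=cv2.convexHull(cv2.findNonZero(plate.astype(np.uint8)))
    e=cv2.fitEllipse(hull);print(n,"plate",world(im,*px(e[0]),z).round(4),np.round(np.array(e[1])/k,1))
    inside=cv2.fillConvexPoly(np.zeros(V.shape,np.uint8),hull,1)>0
    dark=inside&~plate
    dark=cv2.morphologyEx(dark.astype(np.uint8),cv2.MORPH_OPEN,np.ones((5,5)))>0
    for c,a,m in blobs(dark,400):
        p=world(im,*px(c),z); q=world(im,*px(e[0]),z); d=(p-q)[:2]
        print("  hole?",a,p.round(4),"r",np.hypot(*d).round(4),"ang",np.degrees(np.arctan2(d[1],d[0])).round(1))
    red=w&((H<6)|(H>174))&(S>140)&(V>(150 if n=="side" else 90))
    for c,a,m in blobs(red,3000):
        pts=np.squeeze(cv2.convexHull(cv2.findNonZero(m.astype(np.uint8))));W=np.array([world(im,*px(p),.058)[:2] for p in pts])
        r=cv2.minAreaRect((W*1000).astype(np.float32));print("  top face",np.round(r[0],1),np.round(r[1],1),r[2])
    # flange dark disc
    B=(130,230,60,180) if n=="top" else (230,330,150,270)
    w2=np.zeros_like(w);w2[B[0]*k:B[1]*k,B[2]*k:B[3]*k]=1
    print(np.median(V[w2]))
def ray(im,u,v):
    M=im["cam_to_world"];d=M[:3,:3]@[(u-im["cx"])/im["fx"],(v-im["cy"])/im["fy"],1];return M[:3,3],d/np.linalg.norm(d)
def tri(*rs):
    A=[np.eye(3)-np.outer(d,d) for _,d in rs];p=np.linalg.solve(sum(A),sum(a@o for a,(o,_) in zip(A,rs)));return p.round(4),[round(float(np.linalg.norm(a@(p-o))),4) for a,(o,_) in zip(A,rs)]
S,T=(dict(np.load(n+"0.npz")) for n in("side","top"))
for s,t in(((190.9,280.1),(109.9,160.8)),((222.1,262.4),(134.4,180.8)),((225,292.1),(103.1,192.1)),((213.3,280.7),(118.1,179.4))):print("tri",tri(ray(S,*s),ray(T,*t)))
# spindle tip by eye in crops
print("tip",tri(ray(S,155+593/400*120,235+103/300*95),ray(T,65+580/400*105-105,130+137/3)))
print("tip depth",cloud(S)[262:274,205:222,2].max(),cloud(T)[172:186,110:124,2].max())
for im in(S,T):
    P=cloud(im).reshape(-1,3);m=(abs(P[:,2]-.115)<.004)&(np.hypot(P[:,0]-.545,P[:,1]-.207)<.062)
    Q=(P[m,:2]*1000).astype(np.float32);print("flange circ",cv2.minEnclosingCircle(Q),Q.mean(0),m.sum())
    m=(abs(P[:,2]-.118)<.005)&(np.hypot(P[:,0]-.545,P[:,1]-.207)<.1)&(np.hypot(P[:,0]-.545,P[:,1]-.207)>.075)
    Q=(P[m,:2]*1000).astype(np.float32);print("rim",cv2.fitEllipse(Q),m.sum())
E
python3 m2.py
```

```text
top plate [ 0.4804 -0.1119  0.02  ] [57.7 57.9]
  hole? 2962 [ 0.5162 -0.0874  0.02  ] r 0.0434 ang 34.4
  hole? 646 [ 0.5156 -0.1276  0.02  ] r 0.0386 ang -24.1
  hole? 29989 [ 0.4765 -0.1141  0.02  ] r 0.0044 ang -150.0
  hole? 689 [ 0.4775 -0.0742  0.02  ] r 0.0377 ang 94.4
  hole? 735 [ 0.4503 -0.1337  0.02  ] r 0.0372 ang -144.0
  top face [ 480.  -112.4] [34.6 38.4] 35.964805603027344
126.0
side plate [ 0.4804 -0.1058  0.02  ] [38.7 55.9]
  hole? 30895 [ 0.4799 -0.1253  0.02  ] r 0.0195 ang -91.4
  hole? 2478 [ 0.5162 -0.0859  0.02  ] r 0.0409 ang 29.1
  top face [ 481.2 -110.3] [32.3 32.3] 34.445804595947266
119.0
tri (array([0.5803, 0.2229, 0.1221]), [0.0007, 0.0007])
tri (array([0.5407, 0.1702, 0.1218]), [0.0005, 0.0005])
tri (array([0.5152, 0.2307, 0.122 ]), [0.0007, 0.0007])
tri (array([0.5448, 0.2064, 0.1122]), [0.0, 0.0])
tip (array([0.4359, 0.1895, 0.226 ]), [0.0932, 0.0932])
tip depth 0.7790210341803063 0.15242054347998257
flange circ ((542.810546875, 207.0240020751953), 55.79977798461914) [542.40454 211.04497] 2044
rim ((543.5358276367188, 207.55332946777344), (168.84671020507812, 169.67413330078125), 18.04615020751953) 954
flange circ ((545.7211303710938, 205.42523193359375), 55.359657287597656) [544.4592  204.58725] 1931
rim ((545.0358276367188, 204.75244140625), (168.75973510742188, 169.1999969482422), 136.0362091064453) 892
```

```bash
cat > g.py <<'E'
import sys
from h import *
from scipy.spatial.transform import Rotation as Ro
# usage: x y z closing_yaw_deg(tool x world yaw)
def go(x,y,z,yaw):
    o=ctrl.get_obs();R=Ro.from_rotvec(o["tool_rot"]).as_matrix();d=R.T@(np.array([x,y,z])-o["tool_pos"])
    yx=np.degrees(np.arctan2(R[1,0],R[0,0]))
    print("pos",o["tool_pos"].round(4),"tilt",np.round(np.degrees(np.arccos(-R[2,2])),2),"yaw",yx.round(2),"shift cm",(d*100).round(2),"turn deg",round(-(yaw-yx),2),"F",o["contact_force"].round(1),"op",round(float(o["opening"]),4),"t",round(float(o["t"]),2),"q",o["q"].round(2))
if __name__=="__main__": go(*map(float,sys.argv[1:]))
E
python3 g.py .4805 -.1115 .15 35.4
python3 -c "
from h import *
P=cloud(dict(np.load('side0.npz'))).reshape(-1,3)
m=(P[:,0]>.2)&(P[:,0]<.55)&(P[:,1]>-.6)&(P[:,1]<.0)&(P[:,2]<.2)
for y in np.arange(-.6,0,.1):
  k=m&(abs(P[:,1]-y)<.05);print(y.round(2),P[k][:,2].max().round(3) if k.any() else None)"
```

```text
pos [ 0.2732 -0.5615  0.2301] tilt 0.11 yaw 25.94 shift cm [ 38.32 -31.38   8.08] turn deg -9.46 F [-0.1  1.1 -0.5] op 0.0856 t 0.1 q [-1.24  0.05  1.61 -0.    1.48 -0.12]
-0.6 0.14
-0.5 0.14
-0.4 0.059
-0.3 0.059
-0.2 0.022
-0.1 0.06
```

Request:
send_rows --rows '[[8.54, [3.8, -3.1, 0], 0], [8.54, [3.8, -3.1, 0], 0], [8.54, [3.8, -3.1, 0], 0], [8.54, [3.8, -3.1, 0], 0], [8.54, [3.8, -3.1, 0], 0], [8.54, [3.8, -3.1, 0.5], 0], [8.54, [3.8, -3.1, 1], 0], [8.54, [3.8, -3.1, 1.5], 0], [8.54, [3.8, -3.1, 2], 0], [8.54, [3.8, -3.1, 2], -9.5]]' --newtons 60

```text
t: 1.35
tool_pos: [0.4797, -0.1154, 0.1605]
tool_rot: [2.99, 0.963, 0.0]
contact_force: [0.5, -1.1, 0.4]
opening: 0.0855
grip_force: 0.0
```

```bash
python3 g.py .4805 -.1115 .028 35.4
```

```text
pos [ 0.4797 -0.1154  0.1605] tilt 0.01 yaw 35.7 shift cm [ 0.29 -0.27 13.25] turn deg 0.3 F [ 0.5 -1.1  0.4] op 0.0855 t 1.35 q [-0.39 -0.22  1.99 -0.    1.37  0.56]
```

Request:
send_rows --rows '[[8.54, [0.15, -0.15, 3], 0.3], [8.54, [0, 0, 3], 0], [8.54, [0, 0, 2], 0], [8.54, [0, 0, 0], 0]]'

```text
t: 1.85
tool_pos: [0.478, -0.1141, 0.079]
tool_rot: [-2.992, -0.948, 0.006]
contact_force: [-0.2, 0.3, 0.0]
opening: 0.0853
grip_force: 0.0
```

```bash
python3 g.py .4805 -.1115 .028 35.4
```

```text
pos [ 0.478  -0.1141  0.079 ] tilt 0.3 yaw 35.15 shift cm [ 0.37 -0.04  5.1 ] turn deg -0.25 F [-0.2  0.3  0. ] op 0.0853 t 1.85 q [-0.39 -0.12  2.05  0.    1.22  0.57]
```

Request:
send_rows --rows '[[8.54, [0.35, -0.05, 1.7], 0], [8.54, [0, 0, 1.7], 0], [8.54, [0, 0, 1.6], 0], [8.54, [0, 0, 0], 0]]'

```text
t: 2.35
tool_pos: [0.4809, -0.1119, 0.0292]
tool_rot: [-2.993, -0.947, 0.005]
contact_force: [-0.2, 0.1, 0.2]
opening: 0.0854
grip_force: 0.0
```

```bash
python3 g.py .4805 -.1115 .028 35.4
```

```text
pos [ 0.4809 -0.1119  0.0292] tilt 0.23 yaw 35.14 shift cm [-0.01 -0.06  0.12] turn deg -0.26 F [-0.2  0.1  0.2] op 0.0854 t 2.35 q [-0.38 -0.04  2.06 -0.    1.12  0.58]
```

Request:
send_rows --rows '[[3, [0, 0, 0], 0], [3, [0, 0, 0], 0], [3, [0, 0, 0], 0], [3, [0, 0, 0], 0], [3, [0, 0, 0], 0], [3, [0, 0, 0], 0]]' --newtons 60

```text
t: 3.1
tool_pos: [0.4832, -0.1128, 0.0322]
tool_rot: [2.994, 0.948, 0.002]
contact_force: [0.0, -0.6, 4.8]
opening: 0.0352
grip_force: 63.7
```

Request:
send_rows --rows '[[3, [0, 0, -1], 0], [3, [0, 0, -3], 0], [3, [0, 0, -5], 0], [3, [0, 0, -5], 0], [3, [0, 0, -5], 0], [3, [0, 0, 0], 0], [3, [0, 0, 0], 0]]'

```text
t: 3.98
tool_pos: [0.4813, -0.112, 0.2193]
tool_rot: [-2.993, -0.948, 0.004]
contact_force: [-0.4, 0.5, -5.0]
opening: 0.0349
grip_force: 62.7
```

```bash
python3 g.py .5446 .2065 .215 82.8
```

```text
pos [ 0.4813 -0.112   0.2193] tilt 0.19 yaw 35.15 shift cm [ 23.51 -22.4    0.44] turn deg -47.65 F [-0.4  0.5 -5. ] op 0.0349 t 3.98 q [-0.38 -0.26  1.92 -0.    1.48  0.58]
```

Request:
send_rows --rows '[[3, [2.3, -2.2, 0], 0], [3, [2.6, -2.5, 0], 0], [3, [2.6, -2.5, 0], 0], [3, [2.6, -2.5, 0], 0], [3, [2.6, -2.5, 0], 0], [3, [2.6, -2.5, 0], 0], [3, [2.6, -2.5, 0], 0], [3, [2.6, -2.5, 0], 0], [3, [2, -1.8, 0], 0], [3, [1, -0.9, 0], 0]]'

```text
t: 5.22
tool_pos: [0.5441, 0.2067, 0.2176]
tool_rot: [-2.994, -0.95, 0.01]
contact_force: [-0.9, -0.8, -3.6]
opening: 0.0351
grip_force: 62.5
```

Request:
send_rows --rows '[[3, [0, 0, 0], -8], [3, [0, 0, 0], -8], [3, [0, 0, 0], -8], [3, [0, 0, 0], -8], [3, [0, 0, 0], -8], [3, [0, 0, 0], -7.5], [3, [0, 0, 0], 0], [3, [0, 0, 0], 0]]'

```text
t: 6.22
tool_pos: [0.5452, 0.2055, 0.2202]
tool_rot: [-2.361, -2.071, 0.003]
contact_force: [1.4, 0.5, -2.8]
opening: 0.0348
grip_force: 62.5
```

```bash
python3 g.py .5446 .2065 .19 82.8
python3 - <<'E'
from h import *
for n in("side","top"):
    i=ctrl.get_image(n);np.savez(n+"1.npz",**i)
a=np.load("side1.npz")["frame"][170:350,110:350,::-1];b=np.load("top1.npz")["frame"][100:280,20:260,::-1]
cv2.imwrite("pics/hold.png",np.hstack([cv2.resize(c,(400,300),interpolation=2) for c in(a,b)]))
E
```

```text
pos [0.5452 0.2055 0.2202] tilt 0.11 yaw 82.51 shift cm [ 0.09 -0.07  3.02] turn deg -0.29 F [ 1.4  0.5 -2.8] op 0.0348 t 6.22 q [ 0.23 -0.04  1.72 -0.    1.46  0.36]
```

View pics/hold.png

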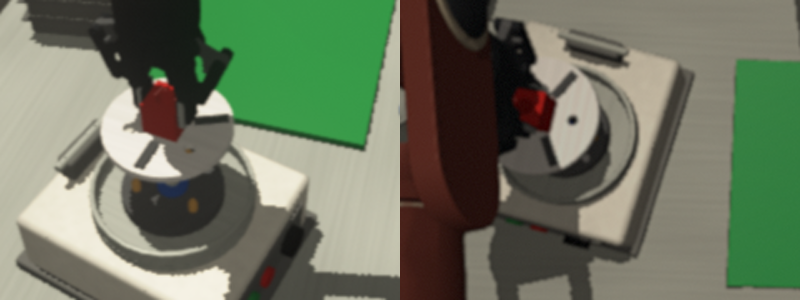

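The view shows the disc held level above the chamber, one hole pointing towards -y above the stud at about (193,205) in the left crop. Next I descend, reading force as I go.

Request:
send_rows --rows '[[3, [0.05, -0.05, 1], -0.3], [3, [0, 0, 1.5], 0], [3, [0, 0, 1.3], 0], [3, [0, 0, 0], 0]]'

```text
t: 6.82
tool_pos: [0.5438, 0.2062, 0.1806]
tool_rot: [-2.352, -2.079, 0.006]
contact_force: [0.1, -1.3, -2.8]
opening: 0.0349
grip_force: 62.5
```

Request:
send_rows --rows '[[3, [0, 0, 0.4], 0], [3, [0, 0, 0.4], 0], [3, [0, 0, 0.3], 0], [3, [0, 0, 0], 0]]'

```text
t: 7.32
tool_pos: [0.5451, 0.2065, 0.1721]
tool_rot: [-2.354, -2.08, 0.001]
contact_force: [-0.3, 0.1, -3.7]
opening: 0.035
grip_force: 62.5
```

```bash
python3 g.py .5446 .2065 .15 82.8
```

```text
pos [0.5451 0.2065 0.1721] tilt 0.03 yaw 82.94 shift cm [-0.   -0.05  2.21] turn deg 0.14 F [-0.3  0.1 -3.7] op 0.035 t 7.33 q [ 0.23 -0.    1.77 -0.    1.37  0.36]
```

Request:
send_rows --rows '[[3, [0, 0, 0.3], 0], [3, [0, 0, 0.3], 0], [3, [0, 0, 0], 0], [3, [0, 0, 0], 0]]'

```text
t: 7.82
tool_pos: [0.5452, 0.2065, 0.1663]
tool_rot: [-2.354, -2.08, 0.0]
contact_force: [0.8, 0.4, -3.5]
opening: 0.0349
grip_force: 62.5
```

Request:
send_rows --rows '[[3, [0, 0, 0.3], 0], [3, [0, 0, 0.2], 0], [3, [0, 0, 0], 0], [3, [0, 0, 0], 0]]'

```text
t: 8.32
tool_pos: [0.545, 0.2067, 0.1611]
tool_rot: [-2.353, -2.08, 0.0]
contact_force: [-0.3, 1.0, -4.4]
opening: 0.0348
grip_force: 62.6
```

Request:
send_rows --rows '[[3, [0, 0, 0.2], 0], [3, [0, 0, 0.2], 0], [3, [0, 0, 0], 0], [3, [0, 0, 0], 0]]'

```text
t: 8.82
tool_pos: [0.5451, 0.2068, 0.1572]
tool_rot: [-2.353, -2.08, -0.0]
contact_force: [-2.0, 3.6, -2.0]
opening: 0.0349
grip_force: 62.7
```

Request:
send_rows --rows '[[3, [0, 0, 0.2], 0], [3, [0, 0, 0.2], 0], [3, [0, 0, 0], 0], [3, [0, 0, 0], 0]]'

```text
t: 9.32
tool_pos: [0.5451, 0.2068, 0.1532]
tool_rot: [-2.353, -2.08, -0.0]
contact_force: [-2.3, 4.2, -1.7]
opening: 0.0352
grip_force: 62.9
```

Request:
send_rows --rows '[[3, [0.06, -0.03, 0.1], 0], [3, [0, 0, 0.2], 0], [3, [0, 0, 0], 0]]'

```text
t: 9.7
tool_pos: [0.545, 0.2069, 0.1498]
tool_rot: [2.354, 2.08, -0.0]
contact_force: [-2.6, 2.8, -3.2]
opening: 0.0347
grip_force: 62.8
```

Request:
send_rows --rows '[[3, [0, 0, 0.2], 0], [3, [0, 0, 0.1], 0], [3, [0, 0, 0], 0]]'

```text
t: 10.07
tool_pos: [0.545, 0.207, 0.147]
tool_rot: [2.354, 2.08, -0.0]
contact_force: [-1.2, 1.8, -3.1]
opening: 0.0347
grip_force: 62.8
```

Request:
send_rows --rows '[[3, [0, 0, 0.1], 0], [3, [0, 0, 0.1], 0], [3, [0, 0, 0], 0]]'

```text
t: 10.45
tool_pos: [0.545, 0.2071, 0.1451]
tool_rot: [2.354, 2.08, -0.0]
contact_force: [-0.6, 1.9, -2.8]
opening: 0.0347
grip_force: 62.8
```

Request:
send_rows --rows '[[3, [0, 0, 0.1], 0], [3, [0, 0, 0.1], 0], [3, [0, 0, 0], 0]]'

```text
t: 10.82
tool_pos: [0.5451, 0.2071, 0.1433]
tool_rot: [2.354, 2.08, 0.0]
contact_force: [-0.7, 1.4, -3.1]
opening: 0.035
grip_force: 62.9
```

Request:
send_rows --rows '[[3, [0, 0, 0.1], 0], [3, [0, 0, 0.1], 0], [3, [0, 0, 0], 0]]'

```text
t: 11.2
tool_pos: [0.5451, 0.2071, 0.1426]
tool_rot: [2.354, 2.08, -0.0]
contact_force: [-5.7, 0.5, 4.8]
opening: 0.0348
grip_force: 63.7
```

Request:
send_rows --rows '[[3, [0, 0, 0.1], 0], [3, [0, 0, 0.1], 0], [3, [0, 0, 0], 0]]'

```text
t: 11.58
tool_pos: [0.5451, 0.2071, 0.1407]
tool_rot: [2.354, 2.08, -0.0]
contact_force: [-5.5, -0.4, 4.9]
opening: 0.0347
grip_force: 63.7
```

Contact came at TCP 0.1426, then the disc sank at a steady 8 N or so, so the studs are in the holes and the collar is going down. I continue.

Request:
send_rows --rows '[[3, [0, -0.03, 0.1], 0], [3, [0, 0, 0.1], 0], [3, [0, 0, 0], 0]]'

```text
t: 11.95
tool_pos: [0.5451, 0.2071, 0.1388]
tool_rot: [2.353, 2.08, 0.001]
contact_force: [-5.3, -0.7, 5.2]
opening: 0.0349
grip_force: 63.7
```

Request:
send_rows --rows '[[3, [0, 0, 0.1], 0], [3, [0, 0, 0.1], 0], [3, [0, 0, 0], 0]]'

```text
t: 12.32
tool_pos: [0.5451, 0.2071, 0.1368]
tool_rot: [2.353, 2.08, 0.001]
contact_force: [-5.1, -0.8, 5.2]
opening: 0.0349
grip_force: 63.7
```

Request:
send_rows --rows '[[3, [0, 0, 0.1], 0], [3, [0, 0, 0.1], 0], [3, [0, 0, 0], 0]]'

```text
t: 12.7
tool_pos: [0.5451, 0.2071, 0.1352]
tool_rot: [2.353, 2.08, 0.0]
contact_force: [-7.2, -1.2, 7.0]
opening: 0.0348
grip_force: 63.9
```

Request:
send_rows --rows '[[3, [0, -0.03, 0.1], 0], [3, [0, 0, 0], 0], [3, [0, 0, 0], 0]]'

```text
t: 13.08
tool_pos: [0.5451, 0.2071, 0.1352]
tool_rot: [2.353, 2.08, 0.001]
contact_force: [-7.0, -1.7, 10.2]
opening: 0.0348
grip_force: 64.3
```

Request:
send_rows --rows '[[3, [0, 0, 0.1], 0], [3, [0, 0, 0], 0], [3, [0, 0, 0], 0]]'

```text
t: 13.45
tool_pos: [0.5451, 0.2071, 0.1352]
tool_rot: [2.353, 2.08, 0.001]
contact_force: [-9.3, -3.0, 14.0]
opening: 0.0348
grip_force: 64.8
```

Hard stop at 0.1352 after about 8 mm of travel, so the disc is home. I take the load off, release and retreat.

Request:
send_rows --rows '[[3, [0, 0, -0.2], 0], [3, [0, 0, -0.1], 0], [3, [0, 0, 0], 0]]'

```text
t: 13.82
tool_pos: [0.5451, 0.2071, 0.1353]
tool_rot: [2.353, 2.08, 0.002]
contact_force: [-2.3, -1.8, 4.5]
opening: 0.0348
grip_force: 63.8
```

Request:
send_rows --rows '[[8, [0, 0, 0], 0], [8, [0, 0, 0], 0], [8, [0, 0, 0], 0], [8, [0, 0, 0], 0], [8, [0, 0, -1], 0], [8, [0, 0, -3], 0], [8, [0, 0, -5], 0], [8, [0, 0, -5], 0]]'

```text
t: 14.82
tool_pos: [0.5442, 0.2072, 0.2763]
tool_rot: [2.354, 2.08, 0.001]
contact_force: [-0.1, 1.1, 0.6]
opening: 0.08
grip_force: 0.0
```

Request:
send_rows --rows '[[8, [-4, 0, 0], 0], [8, [-5, 0, 0], 0], [8, [-5, 0, 0], 0], [8, [-5, 0, 0], 0], [8, [-5, 0, 0], 0], [8, [-5, 0, 0], 0], [8, [0, 0, 0], 0], [8, [0, 0, 0], 0]]'

```text
t: 15.82
tool_pos: [0.5089, -0.0803, 0.2749]
tool_rot: [2.354, 2.08, 0.001]
contact_force: [-0.3, 1.0, 0.8]
opening: 0.0803
grip_force: 0.0
```

```bash
python3 - <<'E'
from h import *
for n in("side","top"):
    i=ctrl.get_image(n);P=cloud(i);f=i["frame"];hsv=cv2.cvtColor(f,cv2.COLOR_RGB2HSV).astype(int);H,S=hsv[...,0],hsv[...,1]
    m=((H<6)|(H>174))&(S>140)&(np.hypot(P[...,0]-.545,P[...,1]-.207)<.035)&(P[...,2]>.13)
    z=P[m][:,2];print(n,"red",m.sum(),"z",np.percentile(z,[50,90,97]).round(4),P[m&(P[...,2]>.155)].mean(0).round(4))
    d=np.hypot(P[...,0]-.545,P[...,1]-.207);k=(d>.03)&(d<.058)&(S<60)&(P[...,2]>.11)&(P[...,2]<.14)
    A=np.c_[P[k][:,:2]-[.545,.207],np.ones(k.sum())];print("plate plane",np.linalg.lstsq(A,P[k][:,2],rcond=None)[0].round(4))
    cv2.imwrite(f"pics/{n}2.png",f[:,:,::-1])
E
python3 g.py .5 0 .2 80
```

```text
side red 583 z [0.1559 0.1599 0.1607] [0.544  0.2087 0.1587]
plate plane [-0.0023  0.0012  0.1214]
top red 380 z [0.1611 0.1632 0.164 ] [0.5442 0.204  0.1614]
plate plane [0.0014 0.0006 0.1242]
pos [ 0.509  -0.0796  0.2747] tilt 0.03 yaw 83.03 shift cm [ 7.79 -1.86  7.47] turn deg 3.03 F [-0.3 -0.1  0.4] op 0.0797 t 15.93 q [-0.3  -0.24  1.81  0.    1.57 -0.18]
```

View pics/side2.png

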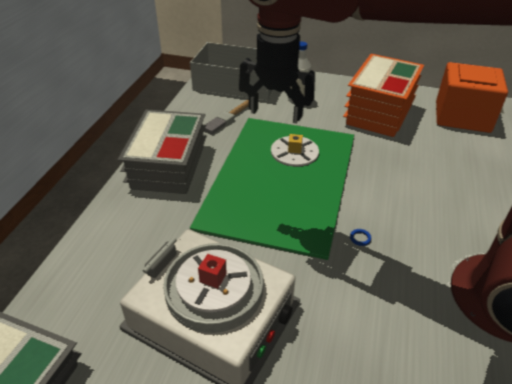

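The disc lies level at (212,280). The plate top is at about 0.123 and the handle top at about 0.161, which are the values expected at home. The stud tips show in the holes and the yellow disc has not moved.

```bash
python3 -c "
from station import ctrl
print(ctrl.finish_job())"
```

```text
the job is handed in; nothing more can be done
None
```

The red-handled disc is on the drive flange, over all three studs and fully home by my measurements; I released it, left the yellow-handled disc alone and handed the job in at about 16 s (no verdict was returned).

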